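# Set the label-roll cradle's side guide with its knurled wheel

## Task

Get the label-roll cradle ready for the next roll: with a fingertip, roll the knurled adjuster wheel at its right-hand end until the blue moving guide has closed in far enough for its red pointer to stand in the green band of the white gauge clip, then take the hand away. Move the guide only by rolling the wheel: press lightly on the wheel, pinch or lift nothing, do not push the guide itself, and leave the things standing round the cradle where they are.

Things in the scene. Friction and masses are not known exactly. Their poses are not given: they have to be found in the camera images.
- cradle: Label-roll cradle, fixed to the table: grey base 185 x 290 x 8 mm, two blue upright guide plates 100 mm high, two steel rods. Origin: middle of the underside. Its x points away from the robot when unturned (it stands turned up to 0.35 rad either way), y to the left, along the screw, z up. Scale rail with gauge clip at its front (-x) edge, wheel at its right (-y) end.
- adjuster_wheel: Knurled steel wheel, 64 mm across, 26 mm wide, 30 ribs 1.6 mm proud; level axis along cradle y. Origin: its centre, 42 mm up; its axes turn with it. Its top 14 mm stand above the grey cheeks beside it. Top rolled away from the robot (cradle +x) closes the guide, towards it opens it; 1 rad (32 mm of rim) moves it 5 mm. Needs about 2 N at the rim; stays where left.
- wheel_top (a point): The highest point of the wheel, in the middle of its width, at the crest of the ribs, 74 mm above the table; fixed to the cradle, axes as the cradle's.
- moving_guide: The blue moving guide plate next to the wheel, 100 x 8 mm, from 18 to 100 mm above the table, carried along the cradle's y by the screw. Origin: at table height under the middle of the plate. The other blue plate, at the left end, is fixed; the gap between them closes as this one moves to the cradle's +y.
- pointer_tip (a point): Tip of the red pointer on the front of the moving guide, 30 mm above the table; axes as the cradle's.
- gauge_clip: White gauge clip, 34 mm wide, fixed astride the scale rail at the front of the cradle, with a green band 6 mm wide across its middle. Origin: under its middle, at table height; axes as the cradle's. It stands at a different place along the rail each time, always to the left (cradle +y) of the pointer at the start, by 15 to 45 mm.
- gauge_mark (a point): Middle of the green band at the clip's rear edge, level with the pointer tip; axes as the cradle's. The pointer is at the mark when pointer_tip and gauge_mark have the same y in the cradle's frame.
- next_roll: Bystander: white label roll lying flat to the left of the cradle, 112 mm across, 50 mm high, loose. Origin under its middle.
- carton: Bystander: small sample carton with a red bow, 50 x 62 x 66 mm high, loose, behind the cradle. Origin under its middle.
- glue: Bystander: orange and white glue stick standing upright, 26 mm across, 97 mm high, loose, behind the cradle. Origin under its middle.
- biscuits: Bystander: flat brown biscuit pack, 80 x 56 x 11 mm, loose, in front of the cradle. Origin under its middle.
- tape_rule: Bystander: yellow tape measure, 32 x 69 x 58 mm high, loose, to the right of the cradle. Origin under its middle.

How it is judged:
By the outcome, as a careful person would: the job done as asked, in the order asked, and still so for the second after the job is handed in, with the robot touching nothing.
It also fails if it takes over 72 s, if anything falls off the work surface, if the arm or the gripper's body presses on something with over 40 N, if the wrist force passes 120 N, or if a joint passes its speed limit or range.

## Robot

A 6-joint arm with a two-finger parallel gripper is mounted at the origin on a cart in front of the work surface, level with it; the furniture and walls round the work are solid. World frame = base frame: x ahead of the robot, y to its left, z up, the work surface at z = 0. Lengths are in mm, angles in rad, forces in N, time in s.
With the tool pointing down it reaches from about 275 to 750 mm from the base axis. Payload 10.2 kg.
Tool frame: the origin (TCP) lies at the very end of the fingers, on their centre line; the grasp point (between the pads) lies 19 mm behind it; z points along the fingers, y is the line along which they close (so a half turn about z gives the same grasp; the last joint's range is limited). The gripper opens to 85 mm and grips with 20 to 120 N. Pads are 22 mm wide; open, the fingers measure 114 mm over their backs; the gripper's body (76 mm by 85 mm) begins 54 mm behind the grasp point. The pads swing forward as they close: fully open they stand 13 mm farther back than shut.
Start: joints at [0.971, 0.313, 1.498, -0, 1.331, -0.223], TCP at [193.185, 488.171, 231.294] pointing down, gripper open.
Joint ranges: [-2.94, 2.94], [-0.97, 2.17], [0.19, 2.56], [-1.23, 4.37], [0.02, 3.11], [-2.88, 2.88]. Speed limits (rad/s): [2.39, 2.39, 3.01, 3.14, 3.14, 3.14].

## Interface

Orientations are given as a unit quaternion [w, x, y, z].
In Python, from rig import ctrl gives the robot as it stands.
- The arm moves only by the shell command python3 -m inch 'ROWS' [OPENING] [FORCE]. ROWS is text: rows parted by semicolons, each of 6 numbers parted by spaces: the shift along the tool's x, y, z in mm, then the turn, a rotation vector about the tool's x, y, z in units of 6 degrees (1.0 is 6 degrees). A call has exactly 10 rows; each row shifts and turns the commanded pose from where the row before left it, along the tool's axes as they then stand; what a row does not reach is not made up. A row lasts 1/12 s, in which the tool goes at most 41.7 mm and 7.16 degrees, less where a joint would pass 70% of its speed; a pose out of reach is approached as far as the arm can. A call with a gripper value outside its range is refused whole. OPENING is the opening, from 0 (shut) to 1 (fully open), set as the call begins (- or left out, the last holds). The fingers move at their own pace and stop on an object; FORCE is the grip in N (left out, the last holds). Time passes only in rows, so rows that do not move let the fingers close, or fill a call up. It gives the time, the measured TCP pose, the force, the opening and the grip force at its end, in the units of the state.
- ctrl.sense(): the state, without advancing time (a new reading comes with each control period).
- ctrl.capture(name): name is "scene" or "side" or "wrist"; returns a dict with "image" (480x640x3 uint8, red, green, blue), "intrinsics" (3x3 intrinsics, pixels), "rvec" (rotation vector, rad) and "tvec" (3), from world to camera coordinates, as OpenCV has them. Camera axes: x right, y down, z forward; pixel columns grow to the right and rows downward; lengths in mm; the calibration is good to about 2 mm. A picture is of the moment at which its call begins. There is no depth.
- ctrl.finish_job(): hands the job in; it is judged then, once.
The state is a dict: "time_s": time; "joints": joint angles; "dq": joint speeds; "tau": joint torques, N m; "eef_pos": TCP position; "ee_rot": TCP orientation; "force": force on the tool from outside, world axes, zero at the start; "wrist_torque": the same for the moment, N m; "grip_width": opening from 0.0 (shut) to 1.0 (fully open); "grip_force": force on a finger pad.
Only numpy, scipy, OpenCV 4.12 (cv2) and the standard library are available. Lean on these libraries where they do the work, as an engineer would, in place of code of your own. Each camera call takes 0.05 s, during which the arm holds its last target. There are 200 camera calls.

## Working session

There is one attempt and no reset: what is moved stays moved. The work goes in short steps, Python scripts to look and compute and a shell command to move; the robot and the scene stay as the last step left them, time stands still between calls to the robot, and variables do not carry over. Pictures are saved under pics/ and viewed, at most 10 in all, crops included, and the job is handed in when it is done.

```bash
mkdir -p pics; ls; python3 - <<'E'
from rig import ctrl
import cv2
for n in ("scene","side"):
    c=ctrl.capture(n); cv2.imwrite(f"pics/{n}0.png",c["image"][:,:,::-1])
    R,_=cv2.Rodrigues(c["rvec"]); print(n,c["intrinsics"].tolist(),(-R.T@c["tvec"].ravel()).round(),R[2].round(2))
print(ctrl.sense())
E
```

```text
pics
scene [[480.03772663121146, 0.0, 327.96368348627016], [0.0, 480.03772663121146, 239.53334868057684], [0.0, 0.0, 1.0]] [ -87. -450.  856.] [ 0.56  0.48 -0.67]
side [[613.6183124010136, 0.0, 330.9168412292231], [0.0, 613.6183124010136, 238.81698048824273], [0.0, 0.0, 1.0]] [  85. 1110. 1137.] [ 0.32 -0.65 -0.69]
{'time_s': 0.1, 'joints': array([ 9.70645163e-01,  3.13409286e-01,  1.49839405e+00, -7.41423477e-06,
        1.33101493e+00, -2.23415835e-01]), 'dq': array([ 2.53666400e-04, -1.29097012e-03, -2.46483933e-03, -8.44466561e-04,
        8.18068528e-05,  8.88284366e-04]), 'tau': array([ 4.03005790e-03, -4.12903512e+01, -2.60139030e+01, -3.22238031e-05,
        3.04834954e-03,  4.19513435e-05]), 'eef_pos': array([193.01885594, 487.96567382, 230.77210997]), 'ee_rot': array([-2.41973514e-04,  1.87254781e-01,  9.82311189e-01, -5.63023744e-04]), 'force': array([ 0.84910147,  0.38650155, -0.43335377]), 'wrist_torque': array([0.0128298 , 0.00850207, 0.01883095]), 'grip_force': 0.0, 'grip_width': 0.9982767339358337}
```

View pics/scene0.png

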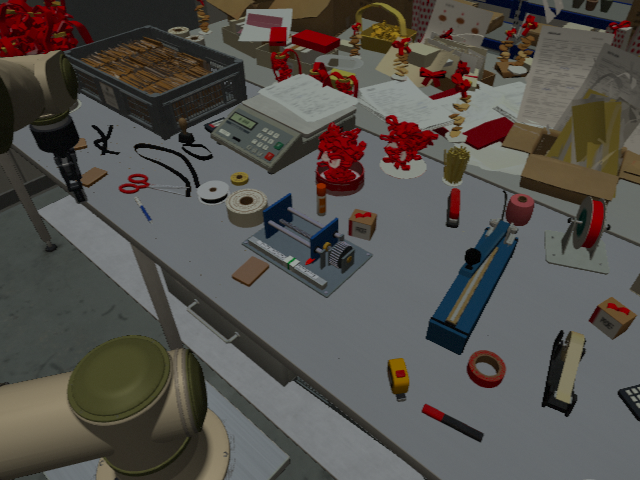

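View pics/side0.png

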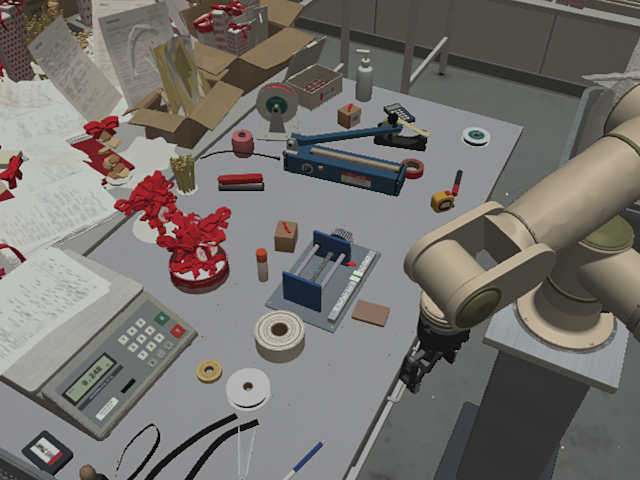

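The scene view shows the cradle with its wheel near (342,255), red pointer (310,261) and green band (291,262). In the side view the wheel is near (343,235), the pointer (351,264) and the clip (357,275). I'll take enlarged crops.

```bash
python3 - <<'E'
import cv2,numpy as np
a=cv2.imread("pics/scene0.png")[180:310,225:390]; b=cv2.imread("pics/side0.png")[220:340,255:395]
a=cv2.resize(a,None,fx=4.5,fy=4.5,interpolation=cv2.INTER_CUBIC);cv2.imwrite("pics/a.png",a)
b=cv2.resize(b,None,fx=4.5,fy=4.5,interpolation=cv2.INTER_CUBIC);cv2.imwrite("pics/b.png",b)
E
```

```text
(no output)
```

View pics/a.png

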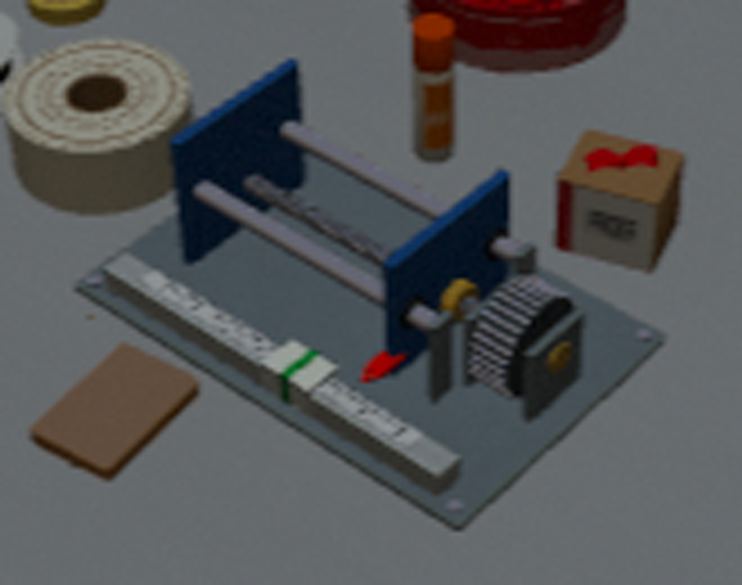

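View pics/b.png

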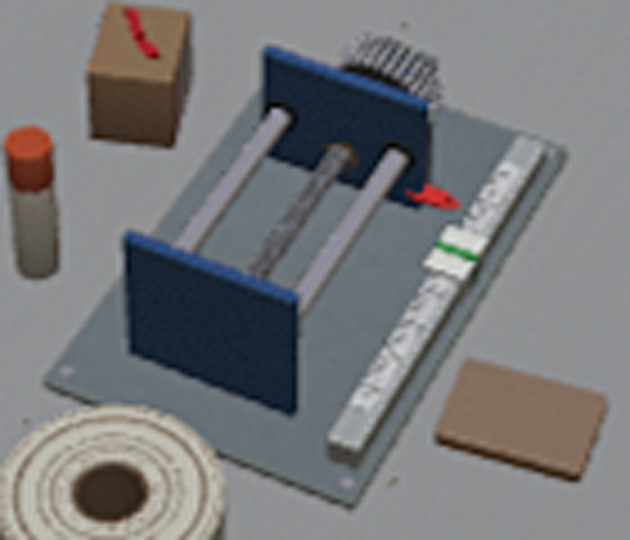

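Crop a shows base corners at (78,288), (458,528), (663,338), the pointer tip at (362,379), the green band's rear end at (312,352) and the wheel top near (515,280). Crop b shows corners at (565,150), (352,505), (45,382), the pointer tip at (458,207), the green band's rear end at (437,244) and the wheel top near (397,45).

```bash
cat > h.py <<'E'
import numpy as np,cv2
from rig import ctrl
def ray(c,p):
    R,_=cv2.Rodrigues(np.array(c["rvec"])); t=np.array(c["tvec"]).ravel()
    d=R.T@np.linalg.inv(c["intrinsics"])@np.array([p[0],p[1],1.]); return -R.T@t,d/np.linalg.norm(d)
def onz(c,p,z):
    o,d=ray(c,p); return o+d*(z-o[2])/d[2]
def tri(c1,p1,c2,p2):
    o,d=ray(c1,p1);q,e=ray(c2,p2)
    s=np.linalg.lstsq(np.c_[d,-e],q-o,rcond=None)[0]; a=o+d*s[0];b=q+e*s[1]
    return (a+b)/2,np.linalg.norm(a-b)
def proj(c,P):
    return cv2.projectPoints(np.array(P,float).reshape(-1,3),np.array(c["rvec"]),np.array(c["tvec"]),np.array(c["intrinsics"]),None)[0].reshape(-1,2)
E
python3 - <<'E'
from h import *
np.set_printoptions(precision=1,suppress=True)
S=ctrl.capture("scene");D=ctrl.capture("side")
A=lambda u,v:((u+.5)/4.5-.5+225,(v+.5)/4.5-.5+180)
B=lambda u,v:((u+.5)/4.5-.5+255,(v+.5)/4.5-.5+220)
LF,RF,RB=[onz(S,A(*p),8) for p in((78,288),(458,528),(663,338))]
rf,lf,lb=[onz(D,B(*p),8) for p in((565,150),(352,505),(45,382))]
print("scene LF RF RB",LF,RF,RB,np.linalg.norm(LF-RF),np.linalg.norm(RB-RF))
print("side LF RF LB",lf,rf,lb,np.linalg.norm(lf-rf),np.linalg.norm(lb-lf))
for a in (LF-RF,lf-rf): print("yaw",np.arctan2(-a[0],a[1]))
for a in (RB-RF,lb-lf): print("yawx",np.arctan2(a[1],a[0]))
yaw=np.mean([np.arctan2(-a[0],a[1]) for a in (LF-RF,lf-rf)])
ex=np.array([np.cos(yaw),np.sin(yaw),0]);ey=np.array([-ex[1],ex[0],0])
c=np.mean([(LF+RB)/2,(rf+lb)/2],0);print("centre",c,(LF+RB)/2,(rf+lb)/2)
for n,a,b in(("ptr",(362,379),(458,207)),("mark",(312,352),(437,244)),("wheel",(515,280),(397,45))):
    P,g=tri(S,A(*a),D,B(*b)); print(n,P,"gap",g,"cradle",(P-c)@ex,(P-c)@ey, onz(S,A(*a),30 if n!="wheel" else 74),onz(D,B(*b),30 if n!="wheel" else 74))
E
```

```text
scene LF RF RB [461.1 313.2   8. ] [467.3  28.7   8. ] [649.2  33.4   8. ] 284.6135176091803 181.8958682081424
side LF RF LB [463.  320.4   8. ] [470.9  33.2   8. ] [644.4 324.    8. ] 287.30583952839464 181.41514082645486
yaw 0.02174814780635149
yaw 0.027201969371942566
yawx 0.02572885060879907
yawx 0.020015167159851317
centre [556.4 176.    8. ] [555.1 173.3   8. ] [557.6 178.6   8. ]
ptr [497.9 123.7  30.5] gap 0.6017969317781776 cradle -59.73974793057212 -50.80685453614404 [498.6 124.1  30. ] [497.8 123.5  30. ]
mark [494.5 156.8  32.6] gap 0.6960402794353221 cradle -62.31840208997108 -17.622270120515772 [496.  158.7  30. ] [495.9 154.4  30. ]
wheel [563.4  74.   85.7] gap 3.6975618428521524 cradle 4.482897400220485 -102.11948231169097 [575.6  82.3  74. ] [566.7  63.9  74. ]
```

The yaw is about 0.024 rad and the guide has to travel about 33 mm, which is about 6.6 rad of wheel. I'll shut the gripper, turn the tool square to the cradle and move over the wheel.

```bash
python3 -m inch '0 0 0 0 0 -0.77;0 0 0 0 0 -0.77;0 0 0 0 0 -0.77;0 0 0 0 0 -0.76;0 0 0 0 0 -0.76;-23 -28 2 0 0 0;-23 -28 2 0 0 0;-23 -28 2 0 0 0;-23 -28 2 0 0 0;-23 -28 2 0 0 0' 0 30; python3 -m inch '-23 -28 2 0 0 0;-23 -28 2 0 0 0;-23 -28 2 0 0 0;-23 -28 2 0 0 0;-23 -28 2 0 0 0;-23 -28 2 0 0 0;-23 -28 2 0 0 0;-23 -28 2 0 0 0;-23 -28 2 0 0 0;-23 -28 2 0 0 0'; python3 -m inch '0 0 0 0 0 0;0 0 0 0 0 0;0 0 0 0 0 0;0 0 0 0 0 0;0 0 0 0 0 0;0 0 0 0 0 0;0 0 0 0 0 0;0 0 0 0 0 0;0 0 0 0 0 0;0 0 0 0 0 0'; python3 - <<'E'
from h import *
W=ctrl.capture("wrist");cv2.imwrite("pics/w1.png",W["image"][:,:,::-1])
s=ctrl.sense();print(s["eef_pos"],s["ee_rot"],s["joints"])
print(proj(W,[s["eef_pos"],[560,75,74]]))
E
```

```text
time_s: 1.03
eef_pos: [312.2, 349.6, 221.2]
ee_rot: [0.0, -0.012, 1.0, -0.0]
force: [1.1, -0.0, 0.1]
grip_width: 0.002
grip_force: 0.0
time_s: 1.87
eef_pos: [549.1, 75.0, 201.0]
ee_rot: [-0.0, -0.012, 1.0, 0.0]
force: [0.0, 0.6, -0.2]
grip_width: -0.002
grip_force: 0.0
time_s: 2.7
eef_pos: [548.2, 76.8, 201.3]
ee_rot: [0.0, -0.012, 1.0, -0.0]
force: [0.6, 0.9, -0.6]
grip_width: -0.001
grip_force: 0.0
[548.23890287  76.71907876 201.28733719] [-2.24169643e-05 -1.21789608e-02  9.99925833e-01  2.99977524e-06] [-7.26302719e-02  3.99435520e-01  1.45602576e+00  2.27158844e-06
  1.28617656e+00 -1.66778576e+00]
[[318.37129979 306.69312634]
 [316.42368905 242.17330687]]
```

View pics/w1.png

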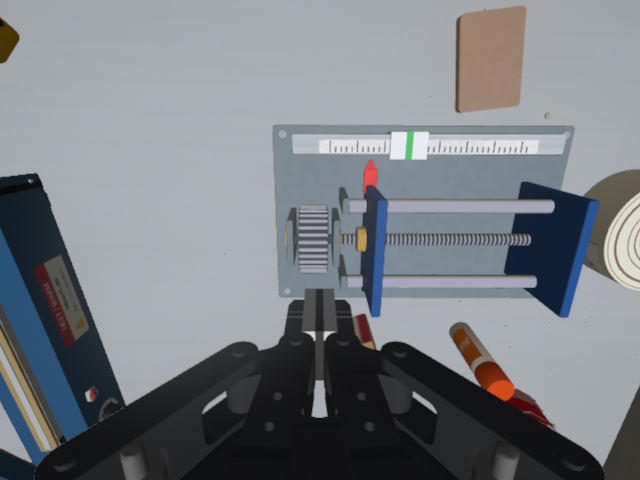

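The wrist view shows the wheel spanning (299..328, 205..273), the pointer tip at (370,160) and the green band at (409,132..159).

```bash
cat >> h.py <<'E'
def gauge(c,yaw=0.023):
    h=cv2.cvtColor(c["image"],cv2.COLOR_RGB2HSV)
    m=lambda lo,hi:cv2.inRange(h,np.array(lo),np.array(hi))
    roi=np.zeros(h.shape[:2],np.uint8); q=proj(c,[[493,105,30],[493,185,30]]); 
    cv2.line(roi,tuple(map(int,q[0])),tuple(map(int,q[1])),255,45)
    g=m((45,120,60),(85,255,255))&roi; r=(m((0,150,90),(8,255,255))|m((172,150,90),(180,255,255)))&roi
    ey=np.array([-np.sin(yaw),np.cos(yaw),0])
    gp=np.argwhere(g)[:,::-1]; rp=np.argwhere(r)[:,::-1]
    rearest=gp[gp[:,1]>=gp[:,1].max()-2].mean(0); tip=rp[rp[:,1]<=rp[:,1].min()+1].mean(0)
    G=onz(c,rearest,30);P=onz(c,tip,30)
    return dict(n=(len(gp),len(rp)),green_px=rearest,tip_px=tip,G=G,P=P,dy=(G-P)@ey)
E
python3 - <<'E'
from h import *
np.set_printoptions(precision=1,suppress=True)
W=ctrl.capture("wrist"); print(gauge(W))
for p in((313.5,239),(299,239),(328,239)): print(onz(W,p,74))
for p in((275,125),(573,126),(280,297)): print(onz(W,p,8))
E
```

```text
{'n': (122, 199), 'green_px': array([408., 157.]), 'tip_px': array([370.7, 161.6]), 'G': array([491. , 156.8,  30. ]), 'P': array([495.9, 123. ,  30. ]), 'dy': np.float64(33.85115528026)}
[557.2  72.4  74. ]
[557.5  60.1  74. ]
[556.9  84.7  74. ]
[466.3  33.    8. ]
[460.3 316.    8. ]
[649.5  35.4   8. ]
```

```bash
python3 -m inch '1.6 -1 20 0 0 0;1.6 -1 20 0 0 0;1.6 -1 20 0 0 0;1.6 -1 20 0 0 0;1.6 -0.5 20 0 0 0;0 0 15 0 0 0;0 0 6 0 0 0;0 0 0 0 0 0;0 0 0 0 0 0;0 0 0 0 0 0';  python3 - <<'E'
from h import *
W=ctrl.capture("wrist");cv2.imwrite("pics/w2.png",W["image"][:,:,::-1])
s=ctrl.sense();print(s["eef_pos"],s["force"],gauge(W)["dy"])
E
```

```text
time_s: 3.63
eef_pos: [541.0, 72.0, 81.4]
ee_rot: [0.001, -0.012, 1.0, -0.0]
force: [0.2, 0.4, -0.6]
grip_width: -0.004
grip_force: 0.0
[540.99132919  71.95977553  81.38328752] [-0.48294129 -0.48640863 -0.19373   ] 34.20256948544302
```

View pics/w2.png

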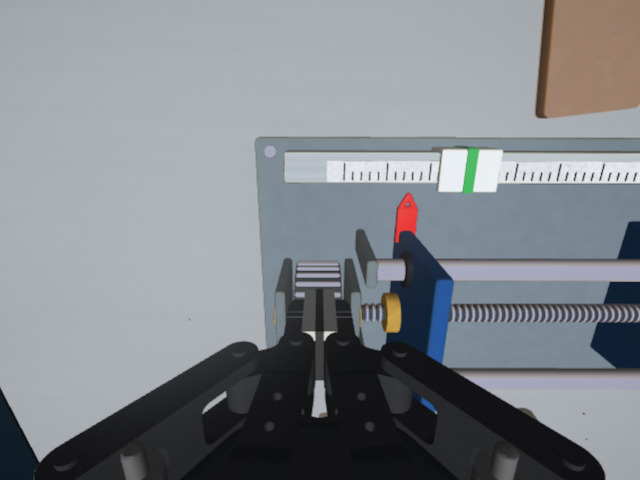

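The fingertip, at (319,290), is centred over the wheel's width. The pointer tip is at (408,195) and the green band at (470,148..190). Next I'll lower gently to find contact.

```bash
python3 -m inch '0 0 2 0 0 0;0 0 2 0 0 0;0 0 1 0 0 0;0 0 1 0 0 0;0 0 1 0 0 0;0 0 0.5 0 0 0;0 0 0.5 0 0 0;0 0 0 0 0 0;0 0 0 0 0 0;0 0 0 0 0 0'
```

```text
time_s: 4.52
eef_pos: [540.4, 72.0, 72.3]
ee_rot: [0.0, -0.012, 1.0, 0.0]
force: [-0.4, -0.0, -0.3]
grip_width: -0.003
grip_force: 0.0
```

```bash
python3 -m inch '0 0 0.4 0 0 0;0 0 0.4 0 0 0;0 0 0.4 0 0 0;0 0 0.4 0 0 0;0 0 0.4 0 0 0;0 0 0 0 0 0;0 0 0 0 0 0;0 0 0 0 0 0;0 0 0 0 0 0;0 0 0 0 0 0'
```

```text
time_s: 5.35
eef_pos: [540.4, 72.0, 70.3]
ee_rot: [0.0, -0.012, 1.0, -0.0]
force: [0.3, -0.0, -0.7]
grip_width: 0.003
grip_force: 0.0
```

```bash
python3 -m inch '0 0 0.3 0 0 0;0 0 0.3 0 0 0;0 0 0.3 0 0 0;0 0 0.3 0 0 0;0 0 0.3 0 0 0;0 0 0 0 0 0;0 0 0 0 0 0;0 0 0 0 0 0;0 0 0 0 0 0;0 0 0 0 0 0'
```

```text
time_s: 6.18
eef_pos: [540.4, 72.0, 68.8]
ee_rot: [-0.0, -0.012, 1.0, 0.0]
force: [0.3, 0.5, 0.2]
grip_width: 0.001
grip_force: 0.0
```

```bash
python3 -m inch '0 0 -4 0 0 0;0 0 -4 0 0 0;-8 0 0 0 0 0;-8 0 0 0 0 0;0 0 1 0 0 0;0 0 1 0 0 0;0 0 0.5 0 0 0;0 0 0 0 0 0;0 0 0 0 0 0;0 0 0 0 0 0'; python3 -m inch '0 0 0.2 0 0 0;0 0 0.2 0 0 0;0 0 0.2 0 0 0;0 0 0.2 0 0 0;0 0 0.2 0 0 0;0 0 0 0 0 0;0 0 0 0 0 0;0 0 0 0 0 0;0 0 0 0 0 0;0 0 0 0 0 0'
```

```text
time_s: 7.02
eef_pos: [556.3, 72.4, 74.4]
ee_rot: [-0.0, -0.012, 1.0, -0.0]
force: [-0.9, 0.3, 0.3]
grip_width: 0.002
grip_force: 0.0
time_s: 7.85
eef_pos: [556.4, 72.4, 73.3]
ee_rot: [-0.0, -0.012, 1.0, 0.0]
force: [-0.5, -0.0, -0.2]
grip_width: -0.001
grip_force: 0.0
```

```bash
python3 -m inch '0 0 0.2 0 0 0;0 0 0.2 0 0 0;0 0 0.2 0 0 0;0 0 0.2 0 0 0;0 0 0.2 0 0 0;0 0 0 0 0 0;0 0 0 0 0 0;0 0 0 0 0 0;0 0 0 0 0 0;0 0 0 0 0 0'
```

```text
time_s: 8.68
eef_pos: [556.5, 72.4, 73.0]
ee_rot: [0.0, -0.012, 1.0, -0.0]
force: [-3.6, 0.5, 6.6]
grip_width: 0.001
grip_force: 3.7
```

Contact is at z≈73.1 with a stiffness of about 10 N/mm, so 0.7 mm of overtravel gives a light press. I'll do a trial half-stroke along the wheel's arc.

```bash
python3 -m inch '-2 0 0 0 0 0;-2 0 0.1 0 0 0;-2 0 0.25 0 0 0;-2 0 0.35 0 0 0;-2 0 0.5 0 0 0;-2 0 0.65 0 0 0;-2 0 0.8 0 0 0;-2 0 0.9 0 0 0;0 0 0 0 0 0;0 0 0 0 0 0';  python3 - <<'E'
from h import *
W=ctrl.capture("wrist");print(gauge(W))
E
```

```text
time_s: 9.52
eef_pos: [576.0, 72.7, 73.1]
ee_rot: [0.006, -0.012, 1.0, -0.0]
force: [2.1, 1.5, 25.6]
grip_width: -0.001
grip_force: 12.3
{'n': (245, 259), 'green_px': array([484.32258065, 126.03225806]), 'tip_px': array([424.5, 130.6]), 'G': array([491.85925929, 157.34211848,  30.        ]), 'P': array([494.88486376, 126.38004455,  30.        ]), 'dy': np.float64(31.023467592550105)}
```

The finger's flat spans its front side: it rolled about 3 mm of guide with no slip, but the press rose to 25 N because the contact height stays flat. From now on I'll make level strokes with a light press.

```bash
python3 -m inch '0 0 -4 0 0 0;0 0 -4 0 0 0;18 0 0 0 0 0;0 0 3.5 0 0 0;0 0 0.9 0 0 0;0 0 0 0 0 0;-5 0 0 0 0 0;-5 0 0 0 0 0;-5 0 0 0 0 0;-5 0 0 0 0 0';  python3 - <<'E'
from h import *
W=ctrl.capture("wrist");print(gauge(W)["dy"])
E
```

```text
time_s: 10.4
eef_pos: [575.7, 72.9, 73.6]
ee_rot: [0.001, -0.012, 1.0, -0.0]
force: [-1.7, 1.2, 11.0]
grip_width: 0.001
grip_force: 5.8
27.805896772603283
```

```bash
python3 -m inch '0 0 -4 0 0 0;0 0 -0.5 0 0 0;24 0 0 0 0 0;0 0 3.5 0 0 0;0 0 0.8 0 0 0;-4 0 0 0 0 0;-5 0 0 0 0 0;-5 0 0 0 0 0;-5 0 0 0 0 0;-5 0 0 0 0 0';  python3 - <<'E'
from h import *
W=ctrl.capture("wrist");print(gauge(W)["dy"])
E
```

```text
time_s: 11.28
eef_pos: [576.2, 72.7, 73.7]
ee_rot: [0.001, -0.012, 1.0, -0.0]
force: [-1.9, 0.3, 6.5]
grip_width: -0.001
grip_force: 3.4
23.39973851953812
```

```bash
python3 -m inch '0 0 -4 0 0 0;0 0 -0.5 0 0 0;24 0 0 0 0 0;0 0 3.5 0 0 0;0 0 1 0 0 0;-4 0 0 0 0 0;-5 0 0 0 0 0;-5 0 0 0 0 0;-5 0 0 0 0 0;-5 0 0 0 0 0';  python3 - <<'E'
from h import *
W=ctrl.capture("wrist");print(gauge(W)["dy"])
E
```

```text
time_s: 12.17
eef_pos: [576.2, 72.7, 73.7]
ee_rot: [0.001, -0.012, 1.0, -0.0]
force: [-1.8, 1.0, 6.0]
grip_width: -0.001
grip_force: 2.9
19.02549367229948
```

```bash
python3 -m inch '0 0 -4 0 0 0;0 0 -0.5 0 0 0;24 0 0 0 0 0;0 0 3.5 0 0 0;0 0 1 0 0 0;-4 0 0 0 0 0;-5 0 0 0 0 0;-5 0 0 0 0 0;-5 0 0 0 0 0;-5 0 0 0 0 0'; python3 -m inch '0 0 -4 0 0 0;0 0 -0.5 0 0 0;24 0 0 0 0 0;0 0 3.5 0 0 0;0 0 1 0 0 0;-4 0 0 0 0 0;-5 0 0 0 0 0;-5 0 0 0 0 0;-5 0 0 0 0 0;-5 0 0 0 0 0';python3 - <<'E'
from h import *
W=ctrl.capture("wrist");print(gauge(W)["dy"])
E
```

```text
time_s: 13.05
eef_pos: [576.2, 72.7, 73.7]
ee_rot: [0.001, -0.012, 1.0, -0.0]
force: [-1.5, -0.0, 6.2]
grip_width: 0.0
grip_force: 2.8
time_s: 13.88
eef_pos: [576.2, 72.7, 73.7]
ee_rot: [0.001, -0.012, 1.0, -0.0]
force: [-0.8, 0.4, 4.8]
grip_width: -0.002
grip_force: 2.8
10.77255055078925
```

```bash
python3 -m inch '0 0 -4 0 0 0;0 0 -0.5 0 0 0;24 0 0 0 0 0;0 0 3.5 0 0 0;0 0 1 0 0 0;-4 0 0 0 0 0;-5 0 0 0 0 0;-5 0 0 0 0 0;-5 0 0 0 0 0;-5 0 0 0 0 0';python3 - <<'E'
from h import *
W=ctrl.capture("wrist");print(gauge(W));a=W["image"][60:180,400:560,::-1];cv2.imwrite("pics/w3.png",cv2.resize(a,None,fx=4,fy=4,interpolation=cv2.INTER_CUBIC))
q=proj(W,gauge(W)["G"]+np.array([[0,0,0],[0,0,8]]));print(q)
E
```

```text
time_s: 14.77
eef_pos: [576.2, 72.7, 73.7]
ee_rot: [0.001, -0.012, 1.0, -0.0]
force: [-1.5, -0.1, 5.8]
grip_width: -0.001
grip_force: 2.7
{'n': (235, 296), 'green_px': array([483.70833333, 126.70833333]), 'tip_px': array([470.5       , 130.66666667]), 'G': array([491.98626619, 157.73361254,  30.        ]), 'P': array([494.13394492, 151.11569747,  30.        ]), 'dy': np.float64(6.6655569647228745)}
[[483.70833333 126.70833333]
 [491.06376082 126.83544183]]
```

View pics/w3.png

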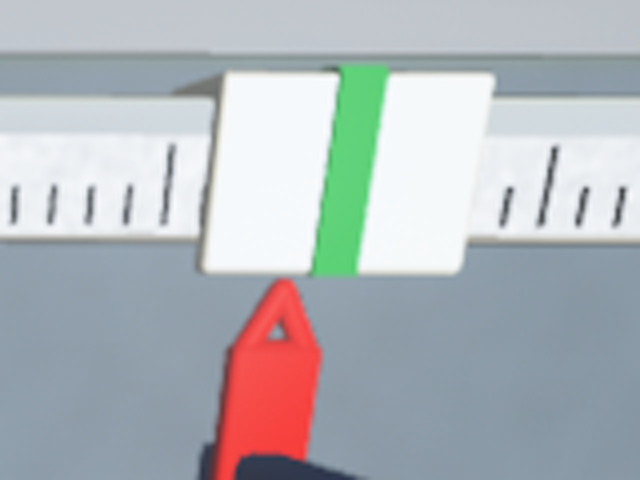

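The pointer tip at crop (285,282) is still about 6.6 mm right of the middle of the green band at (335,273), measured along the cradle. That leaves one full stroke and one partial.

```bash
python3 -m inch '0 0 -4 0 0 0;0 0 -0.5 0 0 0;24 0 0 0 0 0;0 0 3.5 0 0 0;0 0 1 0 0 0;-4 0 0 0 0 0;-5 0 0 0 0 0;-5 0 0 0 0 0;-5 0 0 0 0 0;-5 0 0 0 0 0';python3 -m inch '0 0 -4 0 0 0;0 0 -0.5 0 0 0;24 0 0 0 0 0;0 0 0 0 0 0;0 0 0 0 0 0;0 0 0 0 0 0;0 0 0 0 0 0;0 0 0 0 0 0;0 0 0 0 0 0;0 0 0 0 0 0';python3 - <<'E'
from h import *
W=ctrl.capture("wrist");print(gauge(W))
E
```

```text
time_s: 15.65
eef_pos: [576.2, 72.7, 73.7]
ee_rot: [0.001, -0.012, 1.0, -0.0]
force: [-1.1, -0.4, 5.7]
grip_width: 0.002
grip_force: 2.7
time_s: 16.48
eef_pos: [550.6, 72.2, 77.0]
ee_rot: [-0.0, -0.012, 1.0, -0.0]
force: [-0.2, 0.4, -0.8]
grip_width: -0.003
grip_force: 0.0
{'n': (238, 294), 'green_px': array([472.65517241, 175.03448276]), 'tip_px': array([468.5       , 178.66666667]), 'G': array([492.02677777, 157.28931066,  30.        ]), 'P': array([494.10643745, 155.29666376,  30.        ]), 'dy': np.float64(2.0399478252464)}
```

```bash
python3 -m inch '0 0 3.5 0 0 0;0 0 1 0 0 0;-3 0 0 0 0 0;-3 0 0 0 0 0;-3 0 0 0 0 0;-2 0 0 0 0 0;0 0 0 0 0 0;0 0 0 0 0 0;0 0 -4 0 0 0;0 0 -6 0 0 0';python3 - <<'E'
from h import *
W=ctrl.capture("wrist");print(gauge(W))
E
```

```text
time_s: 17.37
eef_pos: [561.1, 72.5, 82.3]
ee_rot: [-0.001, -0.012, 1.0, 0.0]
force: [-0.4, 0.8, -1.0]
grip_width: -0.0
grip_force: 0.0
{'n': (225, 301), 'green_px': array([471.5, 155. ]), 'tip_px': array([470.5       , 158.66666667]), 'G': array([491.97395754, 157.5198275 ,  30.        ]), 'P': array([494.01091218, 157.29448888,  30.        ]), 'dy': np.float64(0.2721248554322577)}
```

Now I'll take the hand away, straight up and back, and verify from above the gauge.

```bash
python3 -m inch '0 0 -15 0 0 0;0 0 -20 0 0 0;0 0 -20 0 0 0;0 0 -20 0 0 0;0 20 -20 0 0 0;0 20 -10 0 0 0;0 20 0 0 0 0;0 20 0 0 0 0;0 0 0 0 0 0;0 0 0 0 0 0';python3 - <<'E'
from h import *
W=ctrl.capture("wrist");g=gauge(W);print(g)
u,v=map(int,g["tip_px"]);a=W["image"][v-60:v+60,u-80:u+80,::-1];cv2.imwrite("pics/w4.png",cv2.resize(a,None,fx=4,fy=4,interpolation=cv2.INTER_CUBIC))
S=ctrl.capture("scene");cv2.imwrite("pics/s4.png",S["image"][:,:,::-1])
E
```

```text
time_s: 18.25
eef_pos: [559.2, 153.0, 187.5]
ee_rot: [-0.0, -0.013, 1.0, -0.0]
force: [0.2, -0.8, 0.2]
grip_width: 0.004
grip_force: 0.0
{'n': (121, 214), 'green_px': array([324.8125, 144.0625]), 'tip_px': array([325.2, 147.6]), 'G': array([491.64126453, 156.35543787,  30.        ]), 'P': array([494.58507252, 156.78326388,  30.        ]), 'dy': np.float64(-0.3600112428868112)}
```

View pics/w4.png

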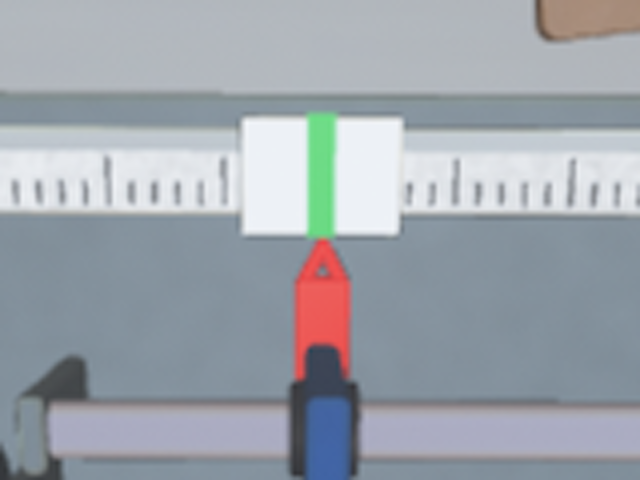

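View pics/s4.png

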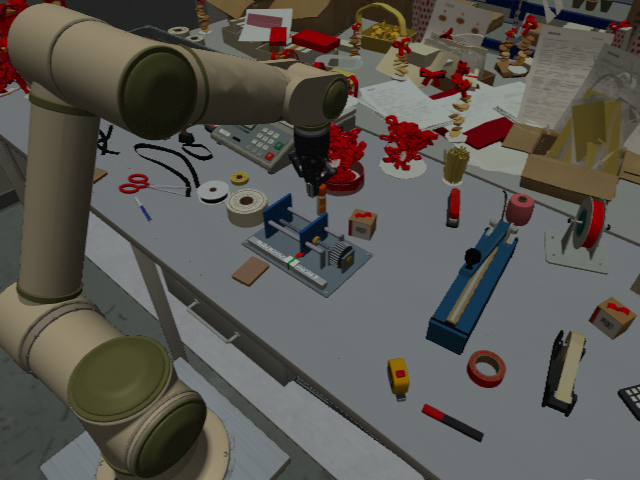

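Seen from straight above, the pointer tip at crop (322,240) meets the middle of the green band at (321,237). The bystanders stand where they did and the hand is clear, so I'm handing in.

```bash
python3 -c "
from rig import ctrl
print(ctrl.finish_job())"
```

```text
the job is handed in; nothing more can be done
None
```

I rolled the wheel until the red pointer stood within about 0.4 mm of the middle of the green band, withdrew the hand clear, and handed in at about 18 s. The press was 5–11 N per stroke except the trial half-stroke, which reached about 26 N, and the things round the cradle look unmoved in the last picture.

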